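Pack the day caddy on the breakfast bar

ROBOT

A 6-joint arm with a two-finger parallel gripper is mounted at the origin on the work surface. World frame = base frame: x ahead of the robot, y to its left, z up, the work surface at z = 0. Lengths are in mm, angles in rad, forces in N, time in s.
With the tool pointing down it reaches from about 350 to 875 mm from the base axis. Payload 4.2 kg.
Tool frame: the origin (TCP) lies midway between the tips of the shut fingers; the grasp point (between the pads) lies 19 mm behind it; z points along the fingers, y is the line along which they close (so a half turn about z gives the same grasp; the last joint's range is limited). The gripper opens to 85 mm and grips with 20 to 120 N. Pads are 22 mm wide; open, the fingers measure 114 mm over their backs; the gripper's body (76 mm by 85 mm) begins 54 mm behind the grasp point. The pads swing forward as they close: fully open they stand 13 mm farther back than shut.
Start: joints at [-0.904, 0.385, 0.008, 0, -1.194, -0.259], TCP at [247.882, -573.719, 231.312] pointing down, gripper open.
Joint ranges: [-3.14, 3.14], [-1.21, 2.06], [-1.07, 1.41], [-3.16, 2.05], [-2.99, -0.16], [-3.1, 3.1]. Speed limits (rad/s): [2.79, 2.79, 3.14, 3.14, 3.14, 3.14].

INTERFACE

Orientations are given as a unit quaternion [x, y, z, w].
In Python, from bench import * gives the robot as it stands.
- The arm moves only by the tool drive_tool, never from a script. Its argument "plan" is a list that holds one entry, the list of rows, each a list of 5 numbers: the closure, from -1 (fully open) to 1 (shut), then the shift along the world's x, y, z in mm, then the turn about the world's z in degrees. A call has 1 to 20 rows; each row shifts and turns the commanded pose from where the row before left it; what a row does not reach is not made up. A row lasts 1/12 s, in which the tool goes at most 41.7 mm and 7.16 degrees, less where a joint would pass 70% of its speed; a pose out of reach is approached as far as the arm can. A call is refused whole if a number of a shift passes 41.7 or a number of a turn 7.16, either way. A call with a gripper value outside its range is refused whole. The fingers move at their own pace and stop on an object; the grip force is fixed at half the most. Time passes only in rows, so rows that do not move let the fingers close. It gives the time, the measured TCP pose, the force, the opening and the grip force at its end, in the units of the state.
- read_state(): the state, without advancing time (a new reading comes with each control period).
- get_image(name): name is "scene" or "top" or "wrist"; returns (picture, depth): 420x560x3 uint8, red, green, blue; 420x560 float32, mm along the optical axis (not along the pixel's ray), 0 where there is no reading.
- camera_model(name): a dict with "fx", "fy", "cx", "cy" (pixels), "distortion" ([k1, k2, p1, p2, k3] as OpenCV has them; the pictures are not rectified), "R" (3x3) and "t" (3): a world point X has camera coordinates R X + t; the wrist camera has in their place "mount" (4x4, takes a point from camera to tool coordinates, whose origin is the TCP and whose axes are the flange's). Camera axes: x right, y down, z forward; pixel columns grow to the right and rows downward; lengths in mm; the calibration is good to about 2 mm. A picture is of the moment at which its call begins: read the wrist's pose just before it. camera_model takes no time and is no camera call.
- job_done(): hands the job in; it is judged then, once.
The state is a dict: "clock": time; "joints": joint angles; "joint_vel": joint speeds; "joint_efforts": joint torques, N m; "position": TCP position; "ee_rot": TCP orientation; "contact_force": force on the tool from outside, world axes, zero at the start; "wrist_torque": the same for the moment, N m; "gripper_width": finger opening in mm; "grasp_force": force on a finger pad.
Only numpy, scipy, OpenCV 4.12 (cv2) and the standard library are available. Lean on these libraries where they do the work, as an engineer would, in place of code of your own. Each camera call takes 0.05 s, during which the arm holds its last target. There are 200 camera calls.

TASK

Pack the day caddy: put the travel mug with the red button upright in the blue bay, the pill organizer with the flip lids flat, lids up, in the yellow bay, and the green funnel, spout up, in the black bay, each set down (not dropped) flat on the floor of its bay and in the middle of it. Leave the look-alikes (the mug without a button, the plain white case, the white funnel) and the glass tumbler standing where they are.

Things in the scene. Friction and masses are not known exactly. Their poses are not given: they have to be found in the camera images.
- mug_button: Aluminium travel mug, a straight upright cylinder 64 mm in diameter, 112 mm tall to the flat top of its black lid (16 mm thick), 116 mm over the round RED press button (28 mm diameter, 4 mm high) in the middle of the lid. About 240 g. Origin: centre of its underside; z up. Loose, stands upright. The button is only a mark here and does not move.
- organizer: White plastic pill organizer, four flip lids in a row (stay shut): grey seams and hinge line on top, a small grey tab at each lid. Block 36 mm (own x) by 86 mm (own y), 35 mm tall, about 70 g; the tabs show 2.5 mm out of the -x side but are look only. Origin: centre of its underside; z up. Loose, flat, long side within 0.4 rad of world y.
- funnel_green: Small GREEN silicone funnel, firm, standing on its wide mouth with the spout up: mouth 62 mm diameter, cone up to 34 mm high, then a straight round spout of 14 mm diameter up to 66 mm. About 40 g. Origin: centre of the mouth, on the bar; z up along the spout. Loose; easily lifted by the spout.
- bay_blue: Blue open bay, one of three equal trays in a row (along own y, 103 mm pitch, any order) in the fixed bamboo caddy; 112 (own x) x 100 (own y) mm outside, 106 x 94 inside, walls and floor 3 mm. Origin: centre of its underside, 8 mm above the bar; inner floor 3 mm and rim 14 mm above the origin; z up. Caddy end boards beyond the row rise 30 mm above the bar. For the travel mug.
- bay_yellow: Yellow open bay, one of three equal trays in a row (along own y, 103 mm pitch, any order) in the fixed bamboo caddy; 112 (own x) x 100 (own y) mm outside, 106 x 94 inside, walls and floor 3 mm. Origin: centre of its underside, 8 mm above the bar; inner floor 3 mm and rim 14 mm above the origin; z up. Caddy end boards beyond the row rise 30 mm above the bar. For the pill organizer.
- bay_black: Black open bay, one of three equal trays in a row (along own y, 103 mm pitch, any order) in the fixed bamboo caddy; 112 (own x) x 100 (own y) mm outside, 106 x 94 inside, walls and floor 3 mm. Origin: centre of its underside, 8 mm above the bar; inner floor 3 mm and rim 14 mm above the origin; z up. Caddy end boards beyond the row rise 30 mm above the bar. For the green funnel.
- mug_plain: Look-alike, stays: aluminium travel mug, a straight upright cylinder 64 mm in diameter, 112 mm tall to the flat top of its black lid (16 mm thick), 116 mm over a plain black disc (44 mm diameter, 4 mm high): all-black lid, no red button. About 240 g. Origin: centre of its underside; z up. Loose, stands upright.
- white_case: Look-alike, stays: plain white plastic case of the organizer's size, 36 mm (own x) by 86 mm (own y) by 34 mm tall, smooth unbroken top without seams or tabs. Origin: centre of its underside; z up. Loose, lies flat, long side within 0.4 rad of the world y axis.
- funnel_white: Look-alike, stays: WHITE funnel of the same shape and size as the green one (62 mm mouth down, 14 mm spout up, 66 mm tall). Origin: centre of the mouth, on the bar; z up. Loose.
- tumbler: Clear glass tumbler, stays: open top, 68 mm rim diameter, 85 mm tall, about 200 g. Origin: centre of its underside; z up. Loose, upright.
Mind the look-alikes: they are no part of the job. Of the things that look like the funnel_green, the smallest one is meant.

How it is judged:
By the outcome, as a careful person would: the job done as asked, in the order asked, and still so for the second after the job is handed in, with the robot touching nothing.
It also fails if it takes over 96 s, if anything falls off the work surface, if the arm or the gripper's body presses on something with over 40 N, if the wrist force passes 120 N, or if a joint passes its speed limit or range.

## Working session

There is one attempt and no reset: what is moved stays moved. The work goes in short steps, Python scripts to look and compute and a tool call to move; the robot and the scene stay as the last step left them, time stands still between calls to the robot, and variables do not carry over. Pictures are saved under pics/ and viewed, at most 14 in all, crops included, and the job is handed in when it is done.

Besides the shell and the picture viewer there is one more tool, called after ">>>" by a JSON object that holds its "api" and its "payload". drive_tool: Moves the arm, as the interface text tells. Its arguments: {"type":"object","properties":{"plan":{"type":"array"}},"required":["plan"]}

```bash
mkdir -p pics; ls
python3 - <<'E'
from bench import *
import cv2,numpy as np
s=read_state();print(s)
for n in("scene","top"):
    p,d=get_image(n);cv2.imwrite(f"pics/{n}0.png",p[:,:,::-1]);np.savez(f"pics/{n}0.npz",p=p,d=d)
    print(n,camera_model(n),(d>0).mean())
print(camera_model("wrist"))
E
```

```text
pics
{'clock': 0.0, 'joints': array([-9.04401101e-01,  3.85571910e-01,  6.60456367e-03, -5.29234087e-04,
       -1.19399963e+00, -2.58604705e-01]), 'joint_vel': array([-0.00091748, -0.00097624,  0.00206794,  0.00084349,  0.00166577,
       -0.00179031]), 'joint_efforts': array([ 9.89350929e-05, -3.92294669e+01,  1.88401634e+01,  4.18608695e+00,
       -4.65695135e-03, -9.37217322e-06]), 'position': array([ 247.65209138, -573.19090896,  230.19951366]), 'ee_rot': array([-2.02389694e-01,  9.79304434e-01,  1.08103722e-03, -2.64148188e-04]), 'contact_force': array([-0.3523506 , -0.02074666,  0.49274085]), 'wrist_torque': array([ 0.00646752, -0.07269787,  0.00217366]), 'grasp_force': 0.0, 'gripper_width': 85.39287287030909}
scene {'fx': 460.40759541837343, 'fy': 460.40759541837343, 'cx': 275.22589899457074, 'cy': 210.0459632330274, 'distortion': array([0.04963495, 0.        , 0.        , 0.        , 0.        ]), 'R': array([[ 0.17866292,  0.98388642, -0.00686114],
       [ 0.76387275, -0.1430993 , -0.629302  ],
       [-0.62014351,  0.10719189, -0.77713057]]), 't': array([-100.26197023, -
[... 307 characters left out ...]
5749,  0.00767969, -0.08724267],
       [ 0.08741367,  0.0258156 , -0.99583754]]), 't': array([ 19.78907144, 433.43922139, 903.31874486])} 0.9959991496598639
{'fx': 324.41073431746264, 'fy': 324.41073431746264, 'cx': 280.2979748326761, 'cy': 212.87017822228162, 'distortion': array([-0.07925823,  0.        ,  0.        ,  0.        ,  0.        ]), 'mount': array([[ 1.68640776e-04, -9.59664945e-01, -2.81146164e-01,
         7.10630210e+01],
       [ 9.99999973e-01,  2.06666941e-04, -1.05604313e-04,
         8.08378060e-01],
       [ 1.59448375e-04, -2.81146139e-01,  9.59664954e-01,
        -1.43482871e+02],
       [ 0.00000000e+00,  0.00000000e+00,  0.00000000e+00,
         1.00000000e+00]])}
```

View pics/scene0.png

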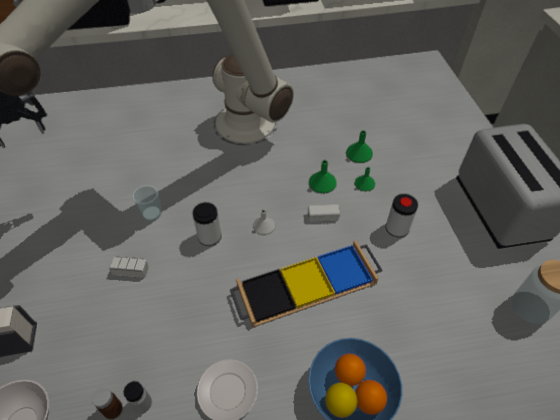

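View pics/top0.png

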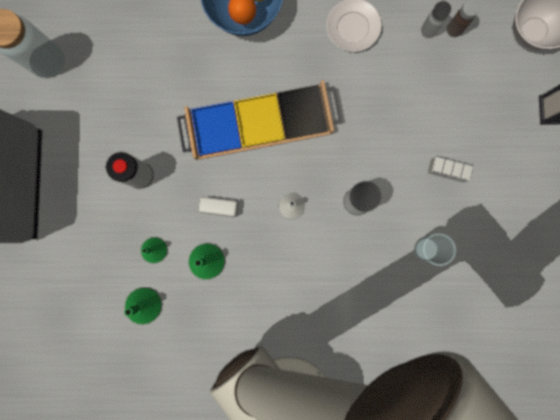

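The scene view shows the red-button mug at (402,213), the seamed organizer at (128,267), and three green funnels at (366,180), (322,178) and (360,150). In the top view these are at (121,166), (452,168), and (153,250), (206,261), (143,306). The bays in the top view are blue (217,128), yellow (261,120) and black (304,112). Next I'll measure from both views and enlarge the candidates.

```bash
cat > h.py <<'E'
import cv2,numpy as np
from bench import *
from scipy.spatial.transform import Rotation as Ro
def cloud(n,p,d,s=None):
    c=camera_model(n);K=np.array([[c['fx'],0,c['cx']],[0,c['fy'],c['cy']],[0,0,1]])
    v,u=np.mgrid[:420,:560]
    q=cv2.undistortPoints(np.stack([u,v],-1).reshape(-1,1,2).astype(np.float64),K,c['distortion']).reshape(420,560,2)
    X=np.concatenate([q*d[...,None],d[...,None]],-1).astype(float)
    if n=="wrist":
        M=c['mount'];X=X@M[:3,:3].T+M[:3,3]
        return X@Ro.from_quat(s['ee_rot']).as_matrix().T+s['position']
    return (X-c['t'])@c['R']
def masks(p):
    h=cv2.cvtColor(p,cv2.COLOR_RGB2HSV).astype(int);H,S,V=h[...,0],h[...,1],h[...,2]
    return dict(red=((H<6)|(H>174))&(S>170)&(V>90),green=(H>50)&(H<85)&(S>120),blue=(H>100)&(H<125)&(S>150),yellow=(H>20)&(H<32)&(S>170),
     white=(S<40)&(V>170),dark=(V<60))
E
python3 - <<'E'
from h import *
big=[]
for n in("scene","top"):
    z=np.load(f"pics/{n}0.npz");p,d=z['p'],z['d'];W=cloud(n,p,d);m=masks(p)
    print(n,"table z",np.percentile(W[...,2][150:250],[20,50]))
    for k in m:
        if k in('white','dark'):
            mm=m[k]&(W[...,2]>(15 if k=='white' else -5))
        else: mm=m[k]
        N,L,st,c=cv2.connectedComponentsWithStats(mm.astype(np.uint8))
        for i in range(1,N):
            if 25<st[i,4]<4000:
                P=W[L==i];P=P[np.isfinite(P).all(1)]
                lo,hi=np.percentile(P,2,0),np.percentile(P,98,0)
                if lo[0]<250 or hi[0]>900: continue
                zt=hi[2];T=P[P[:,2]>zt-8]
                print(n,k,c[i].round(),st[i,4],'lo',lo.round(),'hi',hi.round(),'top',T.mean(0).round(1),'rect',[np.round(x,2) for x in cv2.minAreaRect(T[:,:2].astype(np.float32))])
    boxes=[(402,213),(128,267),(366,180),(323,212)] if n=="scene" else [(121,166),(452,168),(153,250),(206,261)]
    big.append(np.hstack([cv2.resize(p[y-25:y+25,x-25:x+25],(200,200),interpolation=cv2.INTER_CUBIC) for x,y in boxes]))
cv2.imwrite("pics/crop1.png",np.vstack(big)[:,:,::-1])
E
```

```text
scene table z [0.01974332 2.36911412]
scene red [406. 201.] 80 lo [504. 336. 112.] hi [532. 364. 122.] top [517.7 347.9 117.2] rect [array([517.06, 348.27]), array([22.87, 29.52]), np.float64(69.46)]
scene green [322. 180.] 499 lo [301. 150.   7.] hi [355. 220.  90.] top [397.5 159.2 170.2] rect [array([762.71,  41.29]), array([ 12.44, 943.5 ]), np.float64(71.98)]
scene green [365. 182.] 266 lo [332. 283.   6.] hi [370. 334.  67.] top [412.8 276.5 139.5] rect [array([777.65, 101.63]), array([  8.86, 962.09]), np.float64(64.36)]
scene blue [345. 269.] 1520 lo [569. 116.   8.] hi [685. 219.  25.] top [652.3 158.2  61.1] rect [array([895.11,  72.12]), array([137.28, 713.96]), np.float64(70.72)]
scene yellow [307. 282.] 1673 lo [588.  12.   8.] hi [704. 116.  24.] top [663.2  59.1  49.1] rect [array([900.62,  15.68]), array([129.86, 654.4 ]), np.float64(78.99)]
scene dark [541. 156.] 587 lo [405. 678. 190.] hi [584. 708. 196.] top [496.8 689.5 195.7] rect [array([847.03, 339.24]), array([ 134.76, 1147.31]), np.float64(45.55)]
scene dark [489. 194.] 3652 lo [382. 576.   3.] hi [629. 647. 
[... 4339 characters left out ...]
.49]), np.float64(9.39)]
top dark [549. 110.] 235 lo [ 625. -610.    3.] hi [ 689. -581.   66.] top [ 648.1 -553.6  109.3] rect [array([ 498.67, -311.1 ]), array([ 55.31, 672.43]), np.float64(30.3)]
top dark [295. 109.] 1159 lo [607. -58.   7.] hi [717.  17.  21.] top [658.9 -12.1  58.8] rect [array([542.72,   5.47]), array([ 82.81, 371.29]), np.float64(81.14)]
top dark [123. 167.] 500 lo [487. 321.  97.] hi [542. 376. 115.] top [513.9 344.8 117.7] rect [array([453.04, 180.24]), array([420.47,  57.74]), np.float64(69.67)]
top dark [360. 192.] 269 lo [ 433. -168.  109.] hi [ 476. -135.  118.] top [ 455.9 -149.8  114.4] rect [array([ 455.1 , -148.38]), array([30.15, 54.63]), np.float64(64.66)]
```

View pics/crop1.png

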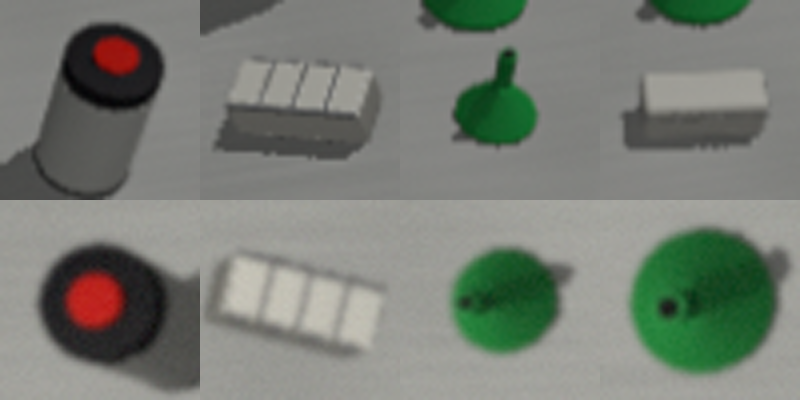

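The crop confirms the targets. The mug at scene (402,213) has the red button. The block at scene (128,267) has seams, while the one at (323,212) is smooth. Of the three green funnels, the one at scene (366,180) / top (153,250) is the smallest, about 67 mm tall against about 90 mm, so it is the one meant. I'll move via the organizer for a close look with the wrist camera.

>>> {"api": "drive_tool", "payload": {"plan": [[[-1, 27, 20, 3, 5], [-1, 27, 20, 3, 5], [-1, 27, 20, 3, 5], [-1, 27, 20, 3, 5], [-1, 27, 20, 3, 5], [-1, 27, 20, 3, 5], [-1, 27, 20, 3, 5], [-1, 27, 20, 3, 5], [-1, 27, 20, 3, 5], [-1, 27, 20, 3, 5], [-1, 0, 0, 0, 0], [-1, 0, 0, 0, 0]]]}}

```text
clock: 1.1
position: [519.0, -372.3, 260.5]
ee_rot: [-0.598, 0.801, 0.001, -0.0]
contact_force: [-0.3, 0.1, -0.4]
gripper_width: 85.4
grasp_force: 0.0
```

```bash
cat >> h.py <<'E'
def look(tag):
    s=read_state();p,d=get_image("wrist");np.savez(f"pics/{tag}.npz",p=p,d=d);cv2.imwrite(f"pics/{tag}.png",p[:,:,::-1])
    R=Ro.from_quat(s['ee_rot']).as_matrix();print('tcp',s['position'].round(1),'close',np.degrees(np.arctan2(R[1,1],R[0,1])).round(2),'tilt',R[:,2].round(4),'clk',s['clock'],'w',round(s['gripper_width'],1),'F',s['contact_force'].round(1))
    return s,p,d,cloud("wrist",p,d,s)
def rect(W,ok):
    P=W[ok][:,:2].astype(np.float32);c,(a,b),t=cv2.minAreaRect(P);
    return np.round(c,1),round(a,1),round(b,1),round(t,2),np.median(W[ok][:,2]).round(1),ok.sum()
E
python3 - <<'E'
from h import *
s,p,d,W=look("w1")
near=(np.hypot(W[...,0]-519,W[...,1]+369)<75)
print('table',np.median(W[...,2][near&(W[...,2]<10)]))
print(rect(W,near&(W[...,2]>28)&(W[...,2]<42)))
N,L,st,c=cv2.connectedComponentsWithStats((near&(W[...,2]>30)).astype(np.uint8));i=1+st[1:,4].argmax()
print(st[i],rect(W,cv2.erode((L==i).astype(np.uint8),np.ones((3,3)))>0),rect(W,L==i))
E
```

```text
tcp [ 519.  -372.3  260.5] close 163.5 tilt [-1.1e-03  7.0e-04 -1.0e+00] clk 1.1 w 85.4 F [-0.3  0.1 -0.4]
table 0.8963081268911424
(array([ 520.3, -370.3]), 85.5, 38.7, 74.18, np.float64(36.0), np.int64(2347))
[    0   266   560   154 46678] (array([ 510.1, -399.8]), 83.3, 147.1, 73.52, np.float64(339.8), np.int64(45247)) (array([ 510.2, -399.1]), 84.7, 147.4, 73.65, np.float64(339.3), np.int64(46678))
```

View pics/w1.png

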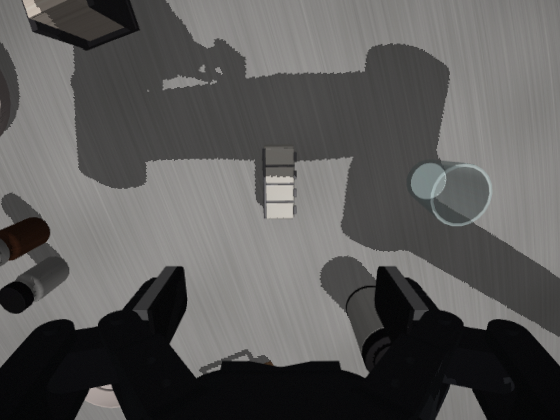

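The organizer is centred at pixel (280,183) in the wrist view, with its tabs on the right side. The block centre is about (521,-370), the long axis is at 74°, and the top is at 36 mm. Now to the mug.

>>> {"api": "drive_tool", "payload": {"plan": [[[-1, 0, 36, 0, 0], [-1, 0, 36, 0, 0], [-1, 0, 36, 0, 0], [-1, 0, 36, 0, 0], [-1, 0, 36, 0, 0], [-1, 0, 36, 0, 0], [-1, 0, 36, 0, 0], [-1, 0, 36, 0, 0], [-1, 0, 36, 0, 0], [-1, 0, 36, 0, 0], [-1, 0, 36, 0, 0], [-1, 0, 36, 0, 0], [-1, 0, 36, 0, 0], [-1, 0, 36, 0, 0], [-1, 0, 36, 0, 0], [-1, 0, 36, 0, 0], [-1, 0, 36, 0, 0], [-1, 0, 36, 0, 0], [-1, 0, 36, 0, 0], [-1, 0, 36, 0, 0]]]}}

```text
clock: 2.82
position: [518.0, 346.3, 261.3]
ee_rot: [-0.596, 0.803, -0.0, -0.0]
contact_force: [0.5, -0.1, -0.1]
gripper_width: 85.5
grasp_force: 0.0
```

>>> {"api": "drive_tool", "payload": {"plan": [[[-1, 0, 0, 0, 0], [-1, 0, 0, 0, 0], [-1, 0, 0, 0, 0]]]}}

```text
clock: 3.07
position: [518.0, 344.8, 260.9]
ee_rot: [-0.597, 0.802, -0.0, -0.001]
contact_force: [1.3, -0.8, 0.4]
gripper_width: 85.5
grasp_force: 0.0
```

```bash
cat >> h.py <<'E'
def circ(P):
    from scipy.optimize import least_squares
    x0=np.r_[P.mean(0),30.];return least_squares(lambda q:np.hypot(P[:,0]-q[0],P[:,1]-q[1])-q[2],x0,loss='soft_l1').x.round(1)
E
python3 - <<'E'
from h import *
s,p,d,W=look("w2");m=masks(p)
ok=m['red']&(W[...,2]>100)&(W[...,2]<130);print('red',rect(W,ok),np.mean(W[ok],0))
near=np.hypot(W[...,0]-518,W[...,1]-349)<60
print('lid',rect(W,near&(W[...,2]>104)&(W[...,2]<124)))
f=near&(np.abs(W[...,2])<12);print('table',np.median(W[f][:,2]))
b=near&(W[...,2]>30)&(W[...,2]<90);print(b.sum(), circ(W[b][:,:2]) if b.sum()>20 else '')
E
```

```text
tcp [518.  344.8 260.9] close 163.28 tilt [-9.0e-04 -1.1e-03 -1.0e+00] clk 3.0667 w 85.5 F [ 1.3 -0.8  0.4]
red (array([518.3, 350.8]), 28.3, 26.8, 75.73, np.float64(116.8), np.int64(683)) [518.03430789 349.99761979 116.67983642]
lid (array([517.9, 349.5]), 62.8, 63.0, 82.21, np.float64(112.9), np.int64(3565))
table 0.930807229316656
317 [517.9 349.8  31.8]
```

Mug axis at (518, 350), top at 116.7 mm.

>>> {"api": "drive_tool", "payload": {"plan": [[[-1, 0, 5, -15, 0], [-1, 0, 0, -25, 0], [-1, 0, 0, -25, 0], [-1, 0, 0, -25, 0], [-1, 0, 0, -20, 0], [-1, 0, 0, -20, 0], [-1, 0, 0, -20, 0], [-1, 0, 0, -20, 0], [-1, 0, 0, -15, 0], [-1, 0, 0, -14, 0], [-1, 0, 0, 0, 0], [-1, 0, 0, 0, 0]]]}}

```text
clock: 4.12
position: [518.2, 349.6, 62.3]
ee_rot: [-0.597, 0.802, -0.0, -0.001]
contact_force: [0.3, -0.0, 0.5]
gripper_width: 85.9
grasp_force: 0.0
```

>>> {"api": "drive_tool", "payload": {"plan": [[[1, 0, 0, 0, 0], [1, 0, 0, 0, 0], [1, 0, 0, 0, 0], [1, 0, 0, 0, 0], [1, 0, 0, 0, 0], [1, 0, 0, 0, 0], [1, 0, 0, 0, 0], [1, 0, 0, 0, 0], [1, 0, 0, 0, 0], [1, 0, 0, 0, 0]]]}}

```text
clock: 4.95
position: [518.9, 351.8, 64.3]
ee_rot: [-0.598, 0.802, -0.0, 0.002]
contact_force: [0.4, -1.9, 6.0]
gripper_width: 62.9
grasp_force: 66.4
```

Gripped at 63 mm. I'll lift and take a view of the blue bay on the way.

>>> {"api": "drive_tool", "payload": {"plan": [[[1, 0, 0, 10, 0], [1, 0, 0, 16, 0], [1, 0, 0, 20, 0], [1, 0, 0, 25, 0], [1, 0, 0, 25, 0], [1, 8, -10, 20, 0], [1, 8, -10, 20, 0], [1, 9, -14, 20, 0], [1, 9, -14, 0, 0], [1, 9, -14, 0, 0], [1, 9, -14, 0, 0], [1, 9, -14, 0, 0], [1, 9, -14, 0, 0], [1, 7, -10, 0, 0], [1, 4, -6, 0, 0], [1, 0, 0, 0, 0], [1, 0, 0, 0, 0], [1, 0, 0, 0, 0]]]}}

```text
clock: 6.45
position: [598.4, 231.9, 218.1]
ee_rot: [-0.598, 0.802, 0.0, -0.0]
contact_force: [-0.2, -0.6, -2.5]
gripper_width: 62.5
grasp_force: 66.3
```

```bash
cat >> h.py <<'E'
def bays(W,p,tol=6):
    m=masks(p);out={}
    for k,g in dict(blue=(625,168),yellow=(644,65),black=(663,-37)).items():
        mm=(m[k] if k!='black' else m['dark'])&(np.hypot(W[...,0]-g[0],W[...,1]-g[1])<90)&(W[...,2]>4)&(W[...,2]<30)
        N,L,st,c=cv2.connectedComponentsWithStats(mm.astype(np.uint8))
        if N<2: continue
        mm=L==1+st[1:,4].argmax();fl=np.percentile(W[mm][:,2],20)
        P=W[mm&(W[...,2]>18)]
        print(k,'all',rect(W,mm),'floor z',fl.round(1),'rim z',np.percentile(W[mm][:,2],97).round(1))
        out[k]=mm
    return out
E
python3 - <<'E'
from h import *
s,p,d,W=look("w3");bays(W,p)
for n in("scene","top"):
    z=np.load(f"pics/{n}0.npz");print(n);bays(cloud(n,z['p'],z['d']),z['p'])
E
```

```text
tcp [598.4 231.9 218.1] close 163.4 tilt [-6.e-04  1.e-04 -1.e+00] clk 6.45 w 62.5 F [-0.2 -0.6 -2.5]
blue all (array([627.8, 168.1]), 115.6, 103.1, 10.19, np.float64(12.1), np.int64(10555)) floor z 11.4 rim z 23.2
yellow all (array([646.2,  65.1]), 116.6, 104.3, 9.95, np.float64(12.1), np.int64(10878)) floor z 11.3 rim z 23.1
black all (array([697.5,  16.9]), 22.4, 54.6, 67.86, np.float64(17.5), np.int64(550)) floor z 11.8 rim z 23.8
scene
blue all (array([625.7, 168.8]), 113.0, 106.1, 10.75, np.float64(12.4), np.int64(1510)) floor z 10.6 rim z 24.0
yellow all (array([645.1,  63.7]), 114.2, 103.2, 9.89, np.float64(12.4), np.int64(1665)) floor z 10.4 rim z 23.7
black all (array([663.2, -36.1]), 113.9, 100.2, 10.47, np.float64(12.3), np.int64(1737)) floor z 10.5 rim z 23.8
top
blue all (array([623.5, 168.8]), 110.9, 97.9, 10.06, np.float64(11.2), np.int64(1872)) floor z 9.5 rim z 21.9
yellow all (array([641.7,  65.9]), 112.8, 100.9, 10.22, np.float64(11.0), np.int64(1961)) floor z 9.5 rim z 21.9
black all (array([661. , -32.5]), 110.2, 95.2, 10.34, np.float64(10.7), np.int64(1151)) floor z 9.4 rim z 17.5
```

View pics/w3.png

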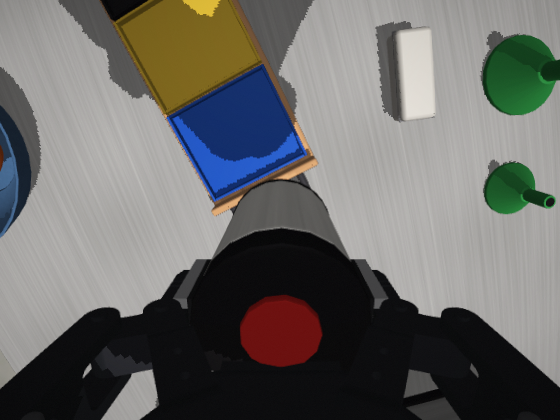

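Blue bay centre is about (626,168), with the floor at 11 mm and the row at 10.2°. The bay fills about (168..305, 66..205) px in the wrist view, and the mug is held straight with its button at (281,330). Next I check the mug's offset from the TCP.

Run:
```python
from h import *
z=np.load("pics/w3.npz");p,d=z['p'],z['d'];s=read_state();W=cloud("wrist",p,d,s);m=masks(p);h=cv2.cvtColor(p,cv2.COLOR_RGB2HSV).astype(int)
ok=((h[...,0]<8)|(h[...,0]>172))&(h[...,1]>150)&(np.hypot(W[...,0]-598,W[...,1]-232)<60)
print(s['position'],rect(W,ok),W[ok].mean(0))
```

```text
[598.42225007 231.97534166 218.22763648] (array([597.2, 230.5]), 28.2, 28.5, 70.48, np.float64(270.8), np.int64(4769)) [597.2246442  229.23613628 270.61302554]
```

>>> {"api": "drive_tool", "payload": {"plan": [[[1, 7, -15, 0, 0], [1, 7, -16, 0, 0], [1, 7, -16, 0, 0], [1, 7, -15, -8, 0], [1, 0, 0, -20, 0], [1, 0, 0, -20, 0], [1, 0, 0, -20, 0], [1, 0, 0, -20, 0], [1, 0, 0, -18, 0], [1, 0, 0, -14, 0], [1, 0, 0, -10, 0], [1, 0, 0, -6, 0], [1, 0, 0, 0, 0], [1, 0, 0, 0, 0], [1, 0, 0, 0, 0]]]}}

```text
clock: 7.75
position: [627.7, 169.8, 83.6]
ee_rot: [-0.598, 0.802, -0.0, 0.001]
contact_force: [-0.2, -0.4, -3.0]
gripper_width: 62.8
grasp_force: 66.5
```

>>> {"api": "drive_tool", "payload": {"plan": [[[1, 0, 0, -2, 0], [1, 0, 0, -1, 0], [1, 0, 0, 0, 0], [1, 0, 0, 0, 0], [1, 0, 0, 0, 0]]]}}

```text
clock: 8.17
position: [626.9, 169.2, 79.5]
ee_rot: [-0.597, 0.802, -0.0, 0.0]
contact_force: [0.5, 0.4, -2.9]
gripper_width: 62.5
grasp_force: 66.5
```

>>> {"api": "drive_tool", "payload": {"plan": [[[1, 0, 0, -1.5, 0], [1, 0, 0, -1.5, 0], [1, 0, 0, 0, 0], [1, 0, 0, 0, 0], [1, 0, 0, 0, 0]]]}}

```text
clock: 8.58
position: [626.9, 169.3, 76.2]
ee_rot: [-0.597, 0.802, -0.0, -0.0]
contact_force: [0.1, 0.2, -2.4]
gripper_width: 62.4
grasp_force: 66.5
```

>>> {"api": "drive_tool", "payload": {"plan": [[[1, 0, 0, -1, 0], [1, 0, 0, 0, 0], [1, 0, 0, 0, 0], [1, 0, 0, 0, 0]]]}}

```text
clock: 8.92
position: [627.0, 169.3, 75.4]
ee_rot: [-0.597, 0.802, -0.0, 0.0]
contact_force: [0.9, -0.2, -2.0]
gripper_width: 62.8
grasp_force: 66.6
```

>>> {"api": "drive_tool", "payload": {"plan": [[[1, 0, 0, -1, 0], [1, 0, 0, 0, 0], [1, 0, 0, 0, 0], [1, 0, 0, 0, 0]]]}}

```text
clock: 9.25
position: [627.0, 169.3, 75.3]
ee_rot: [-0.598, 0.802, -0.0, 0.0]
contact_force: [-3.1, -1.4, 5.7]
gripper_width: 62.9
grasp_force: 66.9
```

>>> {"api": "drive_tool", "payload": {"plan": [[[1, 0, 0, -0.7, 0], [1, 0, 0, 0, 0], [1, 0, 0, 0, 0], [1, 0, 0, 0, 0]]]}}

```text
clock: 9.58
position: [627.0, 169.3, 75.3]
ee_rot: [-0.598, 0.802, -0.0, 0.0]
contact_force: [-3.2, -0.4, 8.5]
gripper_width: 62.7
grasp_force: 67.5
```

Contact force has gone from -2 to +8 N, so the mug is on the floor. I'll release and rise.

>>> {"api": "drive_tool", "payload": {"plan": [[[0.2, 0, 0, 1, 0], [-0.2, 0, 0, 0, 0], [-0.6, 0, 0, 0, 0], [-1, 0, 0, 0, 0], [-1, 0, 0, 0, 0], [-1, 0, 0, 0, 0], [-1, 0, 0, 0, 0], [-1, 0, 0, 0, 0]]]}}

```text
clock: 10.25
position: [626.9, 169.3, 74.4]
ee_rot: [-0.597, 0.802, 0.0, -0.0]
contact_force: [0.1, -0.3, -0.2]
gripper_width: 85.3
grasp_force: 0.0
```

>>> {"api": "drive_tool", "payload": {"plan": [[[-1, 0, 0, 15, 0], [-1, 0, 0, 20, 0], [-1, 0, 0, 25, 0], [-1, 0, 0, 30, 0], [-1, 0, 0, 30, 0], [-1, 0, 0, 30, 0], [-1, 0, 0, 30, 0], [-1, 0, 0, 20, 0], [-1, 0, 0, 0, 0], [-1, 0, 0, 0, 0]]]}}

```text
clock: 11.08
position: [627.2, 169.6, 276.1]
ee_rot: [-0.597, 0.802, -0.0, 0.002]
contact_force: [0.5, 1.0, -1.5]
gripper_width: 85.5
grasp_force: 0.0
```

Run:
```python
from h import *
s,p,d,W=look("w4");m=masks(p);bays(W,p)
ok=m['red']&(W[...,2]>110)&(W[...,2]<140);print('red',rect(W,ok))
near=np.hypot(W[...,0]-626,W[...,1]-168)<60;print('lid',rect(W,near&(W[...,2]>115)&(W[...,2]<135)))
```

```text
tcp [627.2 169.6 276.1] close 163.36 tilt [ 0.0028  0.0019 -1.    ] clk 11.0833 w 85.5 F [ 0.5  1.  -1.5]
blue all (array([626.7, 169.8]), 113.8, 103.6, 10.09, np.float64(12.3), np.int64(3459)) floor z 11.4 rim z 23.5
yellow all (array([644.4,  64.6]), 111.5, 103.2, 10.23, np.float64(12.1), np.int64(8413)) floor z 11.3 rim z 23.2
black all (array([663.6, -33.1]), 119.2, 106.0, 8.67, np.float64(12.0), np.int64(6477)) floor z 11.2 rim z 23.1
red (array([623.9, 175. ]), 27.3, 13.9, 16.9, np.float64(127.7), np.int64(299))
lid (array([626. , 167.3]), 62.8, 63.0, 84.18, np.float64(124.0), np.int64(3531))
```

The mug stands at (626,167.5), centred in the blue bay (626.5,169), with its lid at 124 mm, so it sits flat on the floor. Now the organizer.

>>> {"api": "drive_tool", "payload": {"plan": [[[-1, -5.9, -30, 0, 0], [-1, -5.9, -30, 0, 0], [-1, -5.9, -30, 0, 0], [-1, -5.9, -30, 0, 0], [-1, -5.9, -30, 0, 0], [-1, -5.9, -30, 0, 0], [-1, -5.9, -30, 0, 0], [-1, -5.9, -30, 0, 0], [-1, -5.9, -30, 0, 0], [-1, -5.9, -30, 0, 0], [-1, -5.9, -30, 0, 0], [-1, -5.9, -30, 0, 0], [-1, -5.9, -30, 0, 0], [-1, -5.9, -30, -20, 0], [-1, -5.9, -30, -20, 0], [-1, -5.9, -30, -20, 0.6], [-1, -5.9, -30, -20, 0], [-1, -5.9, -30, -20, 0], [-1, 0, 0, 0, 0], [-1, 0, 0, 0, 0]]]}}

```text
clock: 12.8
position: [518.4, -371.4, 170.7]
ee_rot: [-0.6, 0.8, 0.003, -0.002]
contact_force: [0.6, -0.0, -0.2]
gripper_width: 85.4
grasp_force: 0.0
```

Run:
```python
from h import *
s,p,d,W=look("w5");m=masks(p)
near=(np.hypot(W[...,0]-519,W[...,1]+369)<75)
ok=near&(W[...,2]>28)&(W[...,2]<42);print(rect(W,ok))
R=Ro.from_quat(s['ee_rot']).as_matrix();q=(W[ok]-s['position'])@R;print('tool x',np.percentile(q[:,0],[1,99]),'tool y',np.percentile(q[:,1],[1,99]))
```

```text
tcp [ 518.4 -371.4  170.7] close 163.79 tilt [-0.0066  0.003  -1.    ] clk 12.8 w 85.4 F [ 0.6 -0.  -0.2]
(array([ 519.9, -370.8]), 84.0, 39.2, 73.8, np.float64(36.0), np.int64(3873))
tool x [-41.31118413  40.40590993] tool y [-21.24008329  16.32336708]
```

>>> {"api": "drive_tool", "payload": {"plan": [[[-1, 3, -0.5, -10, 0], [-1, 0, 0, -20, 0], [-1, 0, 0, -25, 0], [-1, 0, 0, -25, 0], [-1, 0, 0, -20, 0], [-1, 0, 0, -20, 0], [-1, 0, 0, -15, 0], [-1, 0, 0, -12, 0], [-1, 0, 0, -10, 0], [-1, 0, 0, -7, 0], [-1, 0, 0, 0, 0], [-1, 0, 0, 0, 0]]]}}

```text
clock: 13.85
position: [524.1, -371.2, 10.9]
ee_rot: [-0.602, 0.799, -0.0, 0.0]
contact_force: [0.4, -0.0, 0.5]
gripper_width: 85.4
grasp_force: 0.0
```

>>> {"api": "drive_tool", "payload": {"plan": [[[0, 0, 0, 0, 0], [0, 0, 0, 0, 0], [0.1, 0, 0, 0, 0], [0.2, 0, 0, 0, 0], [0.4, 0, 0, 0, 0], [0.6, 0, 0, 0, 0], [1, 0, 0, 0, 0], [1, 0, 0, 0, 0], [1, 0, 0, 0, 0], [1, 0, 0, 0, 0], [1, 0, 0, 0, 0], [1, 0, 0, 0, 0]]]}}

```text
clock: 14.85
position: [524.2, -371.5, 11.4]
ee_rot: [-0.602, 0.799, -0.001, 0.0]
contact_force: [-0.5, 1.4, 5.9]
gripper_width: 34.9
grasp_force: 61.6
```

Gripped at 35 mm. I'll lift, carry to the yellow bay and turn -64°.

>>> {"api": "drive_tool", "payload": {"plan": [[[1, 0, 0, 10, 0], [1, 0, 0, 20, 0], [1, 0, 0, 25, 0], [1, 0, 0, 30, 0], [1, 0, 0, 30, 0], [1, 8, 29, 25, -6.4], [1, 8, 29, 10, -6.4], [1, 8, 29, 0, -6.4], [1, 8, 29, 0, -6.4], [1, 8, 29, 0, -6.4], [1, 8, 29, 0, -6.4], [1, 8, 29, 0, -6.4], [1, 8, 29, 0, -6.4], [1, 8, 29, 0, -6.4], [1, 8, 29, 0, -6.4], [1, 8, 29, 0, 0], [1, 8, 29, 0, 0], [1, 8, 29, 0, 0], [1, 8, 29, 0, 0], [1, 8, 29, 0, 0]]]}}

```text
clock: 16.52
position: [643.1, 65.1, 160.2]
ee_rot: [-0.087, 0.996, 0.0, -0.001]
contact_force: [0.5, -0.3, -1.7]
gripper_width: 34.5
grasp_force: 60.9
```

>>> {"api": "drive_tool", "payload": {"plan": [[[1, 0, 0, 0, 0], [1, 0, 0, 0, 0], [1, 0, 0, 0, 0]]]}}

```text
clock: 16.77
position: [643.0, 63.6, 160.0]
ee_rot: [-0.087, 0.996, -0.0, -0.001]
contact_force: [0.5, -0.3, -0.8]
gripper_width: 34.6
grasp_force: 60.9
```

Run:
```python
from h import *
s,p,d,W=look("w6");m=masks(p);bays(W,p)
h=cv2.cvtColor(p,cv2.COLOR_RGB2HSV).astype(int)
R=Ro.from_quat(s['ee_rot']).as_matrix();q=(W-s['position'])@R
ok=(h[...,1]<60)&(h[...,2]>70)&(np.abs(q[...,0])<55)&(np.abs(q[...,1])<25)&(np.abs(q[...,2]+23)<25)&(d>0)
print(ok.sum(),'tool',np.percentile(q[ok],[1,50,99],axis=0).round(1))
t=ok&(np.abs(q[...,2]-np.percentile(q[ok][:,2],10))<4);print(rect(W,t))
```

```text
tcp [643.   63.6 160. ] close 99.97 tilt [-1.8e-03 -3.0e-04 -1.0e+00] clk 16.7667 w 34.6 F [ 0.5 -0.3 -0.8]
blue all (array([624.9, 170.1]), 111.9, 105.9, 10.42, np.float64(12.2), np.int64(6700)) floor z 11.5 rim z 23.3
yellow all (array([641.7,  65.8]), 109.5, 101.6, 8.85, np.float64(12.2), np.int64(5808)) floor z 11.4 rim z 23.4
black all (array([662.7, -37.7]), 112.1, 106.2, 10.35, np.float64(12.1), np.int64(13246)) floor z 11.4 rim z 23.1
15119 tool [[-33.1 -21.4 -38.5]
 [ 12.5   1.5 -24.6]
 [ 44.1  23.   -3.4]]
(array([638.9,  63.9]), 80.3, 47.7, 11.33, np.float64(184.7), np.int64(13449))
```

View pics/w6.png

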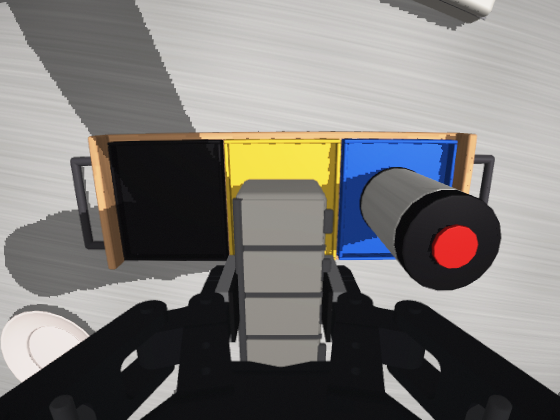

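The view shows the organizer held centred and square at (280,280) above the yellow bay (228..338,143..255), with the mug upright in the blue bay at the right. Lowering now.

>>> {"api": "drive_tool", "payload": {"plan": [[[1, 2, 1.4, -10, 0.2], [1, 0, 0, -20, 0], [1, 0, 0, -25, 0], [1, 0, 0, -20, 0], [1, 0, 0, -20, 0], [1, 0, 0, -14, 0], [1, 0, 0, -10, 0], [1, 0, 0, -7, 0], [1, 0, 0, -4, 0], [1, 0, 0, 0, 0], [1, 0, 0, 0, 0], [1, 0, 0, 0, 0], [1, 0, 0, 0, 0]]]}}

```text
clock: 17.9
position: [646.3, 65.4, 31.7]
ee_rot: [-0.089, 0.996, 0.0, 0.001]
contact_force: [-0.6, -0.0, -0.4]
gripper_width: 34.4
grasp_force: 60.9
```

>>> {"api": "drive_tool", "payload": {"plan": [[[1, 0, 0, -2, 0], [1, 0, 0, -2, 0], [1, 0, 0, -1, 0], [1, 0, 0, 0, 0], [1, 0, 0, 0, 0], [1, 0, 0, 0, 0]]]}}

```text
clock: 18.4
position: [645.7, 65.2, 25.6]
ee_rot: [-0.089, 0.996, -0.0, -0.0]
contact_force: [1.2, -0.8, -0.7]
gripper_width: 34.8
grasp_force: 60.9
```

>>> {"api": "drive_tool", "payload": {"plan": [[[1, 0, 0, -1, 0], [1, 0, 0, -1, 0], [1, 0, 0, 0, 0], [1, 0, 0, 0, 0], [1, 0, 0, 0, 0]]]}}

```text
clock: 18.82
position: [645.7, 65.2, 23.6]
ee_rot: [-0.089, 0.996, -0.0, -0.0]
contact_force: [0.4, -0.4, -0.4]
gripper_width: 34.6
grasp_force: 60.9
```

>>> {"api": "drive_tool", "payload": {"plan": [[[1, 0, 0, -1, 0], [1, 0, 0, 0, 0], [1, 0, 0, 0, 0], [1, 0, 0, 0, 0]]]}}

```text
clock: 19.15
position: [645.7, 65.2, 22.6]
ee_rot: [-0.089, 0.996, -0.0, -0.0]
contact_force: [0.3, 0.6, -0.8]
gripper_width: 35.0
grasp_force: 60.9
```

>>> {"api": "drive_tool", "payload": {"plan": [[[1, 0, 0, -1, 0], [1, 0, 0, 0, 0], [1, 0, 0, 0, 0], [1, 0, 0, 0, 0]]]}}

```text
clock: 19.48
position: [645.8, 65.2, 22.5]
ee_rot: [-0.089, 0.996, -0.0, 0.0]
contact_force: [-2.3, 0.2, 5.5]
gripper_width: 35.1
grasp_force: 61.6
```

Contact at TCP z 22.5. Opening to about 60 mm only, then rising.

>>> {"api": "drive_tool", "payload": {"plan": [[[0.1, 0, 0, 0.5, 0], [0, 0, 0, 0, 0], [-0.1, 0, 0, 0, 0], [-0.3, 0, 0, 0, 0], [-0.3, 0, 0, 0, 0], [-0.3, 0, 0, 0, 0], [-0.3, 0, 0, 0, 0]]]}}

```text
clock: 20.07
position: [645.7, 65.2, 22.0]
ee_rot: [-0.089, 0.996, -0.0, -0.0]
contact_force: [0.5, -0.2, 0.2]
gripper_width: 55.7
grasp_force: 0.0
```

>>> {"api": "drive_tool", "payload": {"plan": [[[-0.3, 0, 0, 12, 0], [-0.3, 0, 0, 20, 0], [-0.3, 0, 0, 25, 0], [-0.3, 0, 0, 30, 0], [-0.3, 0, 0, 35, 0], [-0.3, 0, 0, 35, 0], [-0.3, 0, 0, 35, 0], [-0.3, 0, 0, 35, 0], [-0.3, 0, 0, 20, 0], [-0.3, 0, 0, 0, 0], [-0.3, 0, 0, 0, 0]]]}}

```text
clock: 20.98
position: [646.0, 65.3, 271.8]
ee_rot: [-0.089, 0.996, 0.001, 0.002]
contact_force: [-0.2, -0.4, -0.9]
gripper_width: 55.3
grasp_force: 0.0
```

Run:
```python
from h import *
s,p,d,W=look("w7");m=masks(p);bays(W,p)
near=np.hypot(W[...,0]-645,W[...,1]-65)<50
print('org',rect(W,near&(W[...,2]>40)&(W[...,2]<52)))
near=np.hypot(W[...,0]-626,W[...,1]-168)<60;print('lid',rect(W,near&(W[...,2]>115)&(W[...,2]<135)))
t,dt=get_image("top");T=cloud("top",t,dt);g=masks(t)['green'];N,L,st,c=cv2.connectedComponentsWithStats(g.astype(np.uint8))
for i in range(1,N):
    if st[i,4]>100:
        P=T[L==i];lowz=P[(P[:,2]<15)];sp=P[(P[:,2]>45)&(P[:,2]<100)];print(c[i].round(),circ(lowz[:,:2]),'spout',np.median(sp,0).round(1),len(sp),np.percentile(P,[1,99],axis=0).round(1).tolist())
```

```text
tcp [646.   65.3 271.8] close 100.16 tilt [ 0.0042  0.0017 -1.    ] clk 20.9833 w 55.3 F [-0.2 -0.4 -0.9]
blue all (array([625.1, 170. ]), 111.2, 104.9, 10.52, np.float64(12.2), np.int64(3620)) floor z 11.4 rim z 23.5
yellow all (array([643.9,  65.6]), 111.2, 101.6, 10.31, np.float64(12.3), np.int64(4810)) floor z 11.4 rim z 23.5
black all (array([665.4, -37.5]), 116.6, 106.6, 10.44, np.float64(12.1), np.int64(7439)) floor z 11.3 rim z 23.2
org (array([644.6,  67.2]), 85.0, 38.9, 10.55, np.float64(47.1), np.int64(2363))
lid (array([626. , 167.2]), 62.4, 63.1, 11.95, np.float64(124.1), np.int64(3562))
[206. 261.] [313.3 190.3  37.3] spout [314.  185.8  80.8] 114 [[277.4, 151.3, 7.5], [350.1, 225.8, 91.8]]
```

The organizer lies at about (644.5,66), squared with the yellow bay, top at 47 mm. Now the small green funnel, near (342,309).

>>> {"api": "drive_tool", "payload": {"plan": [[[-0.3, -19, 15.3, 0, 0], [-0.3, -19, 15.3, 0, 0], [-0.3, -19, 15.3, 0, 0], [-0.3, -19, 15.3, 0, 0], [-0.3, -19, 15.3, 0, 0], [-0.3, -19, 15.3, 0, 0], [-0.3, -19, 15.3, 0, 0], [-0.3, -19, 15.3, 0, 0], [-0.3, -19, 15.3, 0, 0], [-0.3, -19, 15.3, 0, 0], [-0.3, -19, 15.3, -10, 0], [-0.3, -19, 15.3, -10, 0], [-0.3, -19, 15.3, -10, 0], [-0.3, -19, 15.3, -10, 0], [-0.3, -19, 15.3, -10, 0], [-0.3, -19, 15.3, -10, 0], [-0.3, 0, 0, 0, 0], [-0.3, 0, 0, 0, 0], [-0.3, 0, 0, 0, 0]]]}}

```text
clock: 22.67
position: [341.6, 309.6, 208.5]
ee_rot: [-0.089, 0.996, -0.001, -0.0]
contact_force: [0.0, 0.2, -0.2]
gripper_width: 55.5
grasp_force: 0.0
```

Run:
```python
from h import *
s,p,d,W=look("w8");g=masks(p)['green'];g=cv2.morphologyEx(g.astype(np.uint8),cv2.MORPH_CLOSE,np.ones((5,5)))
N,L,st,c=cv2.connectedComponentsWithStats(g)
for i in range(1,N):
    if st[i,4]>200:
        P=W[L==i];z=P[:,2];lo=P[(z>3)&(z<14)];sp=P[(z>45)&(z<70)]
        print(c[i].round(),st[i,4],'circ',circ(lo[:,:2]),rect(W,(L==i)&(W[...,2]<14)),'zmax',np.percentile(z,99).round(1),'spout',rect(W,(L==i)&(W[...,2]>42)&(W[...,2]<75)) if len(sp) else '')
```

```text
tcp [341.6 309.6 208.5] close 100.19 tilt [-6.0e-04 -1.6e-03 -1.0e+00] clk 22.6667 w 55.5 F [ 0.   0.2 -0.2]
[325.  68.] 5447 circ [215.2 333.9  39.1] (array([215.4, 333.6]), 82.0, 81.6, 15.18, np.float64(11.1), np.int64(954)) zmax 91.6 spout (array([217.8, 332.4]), 31.6, 25.6, 57.91, np.float64(46.1), np.int64(598))
[174. 142.] 4776 circ [314.9 190.3  39.1] (array([314.2, 191.6]), 82.1, 79.6, 18.71, np.float64(11.0), np.int64(829)) zmax 91.5 spout (array([313.7, 192.4]), 32.5, 27.3, 25.98, np.float64(46.7), np.int64(625))
[283. 186.] 2338 circ [341.1 312.7  27.5] (array([341.1, 312.5]), 59.5, 59.8, 55.6, np.float64(10.2), np.int64(759)) zmax 67.9 spout (array([341. , 312.7]), 13.3, 13.6, 71.1, np.float64(66.2), np.int64(187))
```

View pics/w8.png

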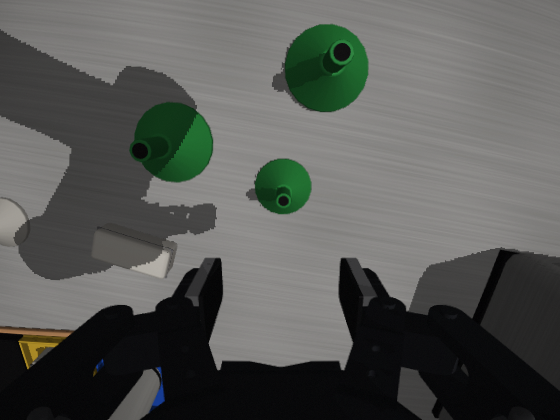

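The smallest green funnel is at pixel (283,186), with the two bigger ones at (325,68) and (174,142). Its axis is at (341,312.6) and its top at 67 mm. Lowering to grip the spout.

>>> {"api": "drive_tool", "payload": {"plan": [[[-0.3, -0.5, 3, -10, 0], [-0.3, 0, 0, -20, 0], [-0.3, 0, 0, -25, 0], [-0.3, 0, 0, -25, 0], [-0.3, 0, 0, -25, 0], [-0.3, 0, 0, -20, 0], [-0.3, 0, 0, -15, 0], [-0.3, 0, 0, -12, 0], [-0.3, 0, 0, -10, 0], [-0.3, 0, 0, -7, 0], [-0.3, 0, 0, 0, 0], [-0.3, 0, 0, 0, 0], [-0.3, 0, 0, 0, 0]]]}}

```text
clock: 23.8
position: [341.7, 313.3, 40.7]
ee_rot: [-0.088, 0.996, 0.001, 0.0]
contact_force: [-0.0, 0.4, -0.1]
gripper_width: 55.1
grasp_force: 0.0
```

>>> {"api": "drive_tool", "payload": {"plan": [[[0.2, 0, 0, 0, 0], [0.4, 0, 0, 0, 0], [0.5, 0, 0, 0, 0], [0.6, 0, 0, 0, 0], [0.7, 0, 0, 0, 0], [0.8, 0, 0, 0, 0], [1, 0, 0, 0, 0], [1, 0, 0, 0, 0], [1, 0, 0, 0, 0], [1, 0, 0, 0, 0], [1, 0, 0, 0, 0]]]}}

```text
clock: 24.72
position: [341.2, 313.1, 40.5]
ee_rot: [-0.089, 0.996, 0.0, 0.0]
contact_force: [-1.8, -1.1, 5.1]
gripper_width: 11.8
grasp_force: 58.5
```

>>> {"api": "drive_tool", "payload": {"plan": [[[1, 0, 0, 10, 0], [1, 0, 0, 20, 0], [1, 0, 0, 30, 0], [1, 0, 0, 30, 0], [1, 0, 0, 30, 0], [1, 23, -25, 30, 0], [1, 23, -25, 10, 0], [1, 23, -25, 0, 0], [1, 23, -25, 0, 0], [1, 23, -25, 0, 0], [1, 23, -25, 0, 0], [1, 23, -25, 0, 0], [1, 23, -25, 0, 0], [1, 23, -25, 0, 0], [1, 23, -25, 0, 0], [1, 23, -25, 0, 0], [1, 23, -25, 0, 0], [1, 23, -25, 0, 0], [1, 23, -25, 0, 0], [1, 0, 0, 0, 0]]]}}

```text
clock: 26.38
position: [664.0, -39.2, 195.5]
ee_rot: [-0.086, 0.996, -0.001, -0.0]
contact_force: [-0.1, 0.7, -0.0]
gripper_width: 12.1
grasp_force: 58.5
```

>>> {"api": "drive_tool", "payload": {"plan": [[[1, 0, 0, 0, 0], [1, 0, 0, 0, 0]]]}}

```text
clock: 26.55
position: [660.7, -34.9, 196.6]
ee_rot: [-0.088, 0.996, 0.0, -0.001]
contact_force: [-0.2, 0.4, 0.1]
gripper_width: 11.9
grasp_force: 58.5
```

Run:
```python
from h import *
s,p,d,W=look("w9");bays(W,p);g=masks(p)['green']|((p[...,1]>p[...,0]*1.8)&(p[...,1]>30)&(p[...,1]>p[...,2]*1.3))
g=g&(np.hypot(W[...,0]-s['position'][0],W[...,1]-s['position'][1])<50)
R=Ro.from_quat(s['ee_rot']).as_matrix();q=(W-s['position'])@R
z=q[g][:,2];P=q[g];print(len(z),np.percentile(P,[1,99],axis=0).round(1).tolist(),np.percentile(z,[50,90]))
lo=P[z>25];print(circ(lo[:,:2]),len(lo))
```

```text
tcp [660.7 -34.9 196.6] close 100.13 tilt [-1.9e-03  2.0e-04 -1.0e+00] clk 26.55 w 11.9 F [-0.2  0.4  0.1]
blue all (array([625. , 169.8]), 111.7, 106.2, 10.3, np.float64(12.3), np.int64(4986)) floor z 11.5 rim z 23.5
yellow all (array([645.1,  69.1]), 115.8, 105.3, 10.78, np.float64(12.3), np.int64(6210)) floor z 11.5 rim z 23.5
black all (array([651.9, -37.7]), 90.1, 102.6, 10.3, np.float64(12.1), np.int64(6403)) floor z 11.4 rim z 23.3
6964 [[-8.6, -27.3, -26.8], [30.0, 28.8, 35.9]] [20.97242614 32.27579409]
[ 0.5  0.9 27. ] 2575
```

View pics/w9.png

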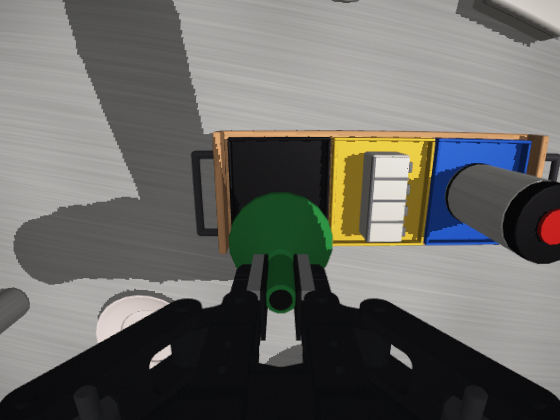

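The funnel hangs straight from the spout at (280,298), mouth around (281,235). The organizer sits centred in the yellow bay (388,197). Lowering into the black bay.

>>> {"api": "drive_tool", "payload": {"plan": [[[1, 2.5, -2, -12, 0], [1, 0, 0, -25, 0], [1, 0, 0, -25, 0], [1, 0, 0, -25, 0], [1, 0, 0, -20, 0], [1, 0, 0, -15, 0], [1, 0, 0, -8, 0], [1, 0, 0, -5, 0], [1, 0, 0, 0, 0], [1, 0, 0, 0, 0], [1, 0, 0, 0, 0], [1, 0, 0, 0, 0]]]}}

```text
clock: 27.6
position: [664.6, -36.8, 64.0]
ee_rot: [-0.089, 0.996, 0.0, 0.001]
contact_force: [0.9, -0.3, -0.1]
gripper_width: 11.8
grasp_force: 58.5
```

>>> {"api": "drive_tool", "payload": {"plan": [[[1, 0, 0, -2, 0], [1, 0, 0, -2, 0], [1, 0, 0, -1, 0], [1, 0, 0, 0, 0], [1, 0, 0, 0, 0], [1, 0, 0, 0, 0]]]}}

```text
clock: 28.1
position: [663.8, -37.0, 57.7]
ee_rot: [-0.089, 0.996, -0.0, -0.0]
contact_force: [-0.5, 0.6, 0.1]
gripper_width: 11.7
grasp_force: 58.5
```

>>> {"api": "drive_tool", "payload": {"plan": [[[1, 0, 0, -2, 0], [1, 0, 0, -1.5, 0], [1, 0, 0, -1.5, 0], [1, 0, 0, 0, 0], [1, 0, 0, 0, 0], [1, 0, 0, 0, 0]]]}}

```text
clock: 28.6
position: [663.9, -37.0, 52.7]
ee_rot: [-0.089, 0.996, -0.0, 0.0]
contact_force: [-0.4, 0.4, -0.8]
gripper_width: 12.3
grasp_force: 58.5
```

>>> {"api": "drive_tool", "payload": {"plan": [[[1, 0, 0, -1, 0], [1, 0, 0, 0, 0], [1, 0, 0, 0, 0], [1, 0, 0, 0, 0]]]}}

```text
clock: 28.93
position: [663.8, -37.0, 51.7]
ee_rot: [-0.089, 0.996, 0.0, 0.0]
contact_force: [0.4, -0.8, 0.1]
gripper_width: 11.9
grasp_force: 58.5
```

>>> {"api": "drive_tool", "payload": {"plan": [[[1, 0, 0, -1, 0], [1, 0, 0, 0, 0], [1, 0, 0, 0, 0], [1, 0, 0, 0, 0]]]}}

```text
clock: 29.27
position: [664.0, -37.0, 51.5]
ee_rot: [-0.089, 0.996, -0.0, 0.0]
contact_force: [-1.5, -0.3, 5.9]
gripper_width: 12.0
grasp_force: 58.9
```

Contact at TCP z 51.5. Releasing and rising.

>>> {"api": "drive_tool", "payload": {"plan": [[[0.6, 0, 0, 0.5, 0], [0.5, 0, 0, 0, 0], [0.3, 0, 0, 0, 0], [0, 0, 0, 0, 0], [0, 0, 0, 0, 0], [0, 0, 0, 0, 0], [0, 0, 0, 0, 0]]]}}

```text
clock: 29.85
position: [663.8, -37.0, 51.0]
ee_rot: [-0.089, 0.996, -0.0, -0.0]
contact_force: [-0.6, -0.7, -0.7]
gripper_width: 43.0
grasp_force: 0.0
```

>>> {"api": "drive_tool", "payload": {"plan": [[[0, 0, 0, 10, 0], [0, 0, 0, 20, 0], [0, 0, 0, 25, 0], [0, 0, 0, 30, 0], [0, 0, 0, 35, 0], [0, 0, 0, 35, 0], [0, 0, 0, 35, 0], [0, 0, 0, 30, 0], [0, 0, 0, 10, 0], [0, 0, 0, 0, 0], [0, 0, 0, 0, 0], [0, 0, 0, 0, 0]]]}}

```text
clock: 30.85
position: [662.9, -36.9, 279.3]
ee_rot: [-0.088, 0.996, 0.0, -0.002]
contact_force: [-0.6, 0.4, 0.1]
gripper_width: 42.5
grasp_force: 0.0
```

Run:
```python
from h import *
s,p,d,W=look("w10");bays(W,p)
near=np.hypot(W[...,0]-645,W[...,1]-65)<50;print('org',rect(W,near&(W[...,2]>40)&(W[...,2]<52)))
near=np.hypot(W[...,0]-626,W[...,1]-168)<60;print('lid',rect(W,near&(W[...,2]>115)&(W[...,2]<135)))
g=masks(p)['green']&(np.hypot(W[...,0]-663,W[...,1]+37)<50);P=W[g];z=P[:,2]
print('fun',circ(P[z<22][:,:2]),rect(W,g&(W[...,2]<24)),'spout',rect(W,g&(W[...,2]>55)&(W[...,2]<85)),np.percentile(z,[1,99]))
q,_=get_image("scene");cv2.imwrite("pics/s2.png",q[:,:,::-1])
```

```text
tcp [662.9 -36.9 279.3] close 100.15 tilt [-3.5e-03  2.0e-04 -1.0e+00] clk 30.85 w 42.5 F [-0.6  0.4  0.1]
blue all (array([625.1, 169.7]), 111.5, 106.8, 10.44, np.float64(12.3), np.int64(3417)) floor z 11.4 rim z 23.5
yellow all (array([644.2,  67.6]), 111.9, 102.0, 10.32, np.float64(12.3), np.int64(4289)) floor z 11.4 rim z 23.5
black all (array([662.3, -35.9]), 110.9, 101.8, 10.23, np.float64(12.2), np.int64(5266)) floor z 11.4 rim z 23.6
org (array([644. ,  66.5]), 83.6, 40.2, 9.29, np.float64(47.1), np.int64(2217))
lid (array([626.4, 167.3]), 63.1, 62.9, 45.15, np.float64(124.0), np.int64(3199))
fun [664.1 -36.   29.1] (array([665. , -35.8]), 62.5, 61.8, 10.08, np.float64(19.8), np.int64(600)) spout (array([663.3, -36. ]), 13.2, 13.2, 57.66, np.float64(76.9), np.int64(118)) [11.25443904 78.27187077]
```

View pics/s2.png

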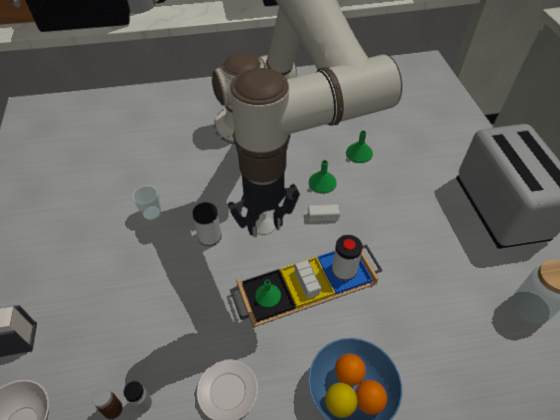

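View pics/w10.png

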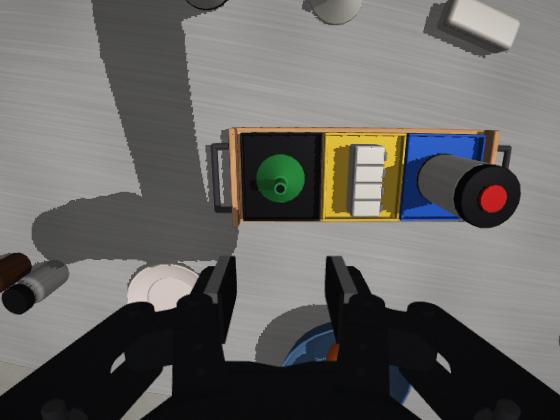

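Both views show the funnel spout up and centred in the black bay (wrist 280,180), the organizer lids up in the yellow bay (367,181), and the mug upright in the blue bay (493,199). The look-alikes and the tumbler have not moved. Handing in.

```bash
python3 -c "
from bench import *
print(job_done())"
```

```text
the job is handed in; nothing more can be done
None
```

The caddy is packed and handed in at about 31 s: mug in the blue bay, organizer in the yellow, small green funnel in the black, each set down flat and within about 2 mm of its bay's middle by camera; the look-alikes and tumbler were not touched.

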